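# Raise the test-lane barrier and push the power supply home

### The arm

A 6-joint arm with a two-finger parallel gripper is mounted at the origin on the work surface. World frame = base frame: x ahead of the robot, y to its left, z up, the work surface at z = 0. Lengths are in m, angles in rad, forces in N, time in s.
With the tool pointing down it reaches from about 0.225 to 0.875 m from the base axis. Payload 3.4 kg.
Tool frame: the origin (TCP) lies at the very end of the fingers, on their centre line; the grasp point (between the pads) lies 19 mm behind it; z points along the fingers, y is the line along which they close (so a half turn about z gives the same grasp; the last joint's range is limited). The gripper opens to 85 mm and grips with 20 to 120 N. Pads are 22 mm wide; open, the fingers measure 114 mm over their backs; the gripper's body (76 mm by 85 mm) begins 54 mm behind the grasp point. The pads swing forward as they close: fully open they stand 13 mm farther back than shut.
Start: joints at [-1.329, 0.276, 1.505, -0, 1.361, -0.121], TCP at [0.204, -0.538, 0.231] pointing down, gripper open.
Joint ranges: [-2.89, 2.89], [-0.75, 2.08], [0.22, 2.7], [-1.18, 4.32], [0.11, 2.71], [-2.7, 2.7]. Speed limits (rad/s): [2.57, 2.57, 3.14, 3.14, 3.14, 3.14].

### API

Orientations are given as a unit quaternion [w, x, y, z].
In Python, from rig import readout, vision, manip gives the robot as it stands.
- The arm moves only by the shell command python3 -m handwheel 'ROWS' [FORCE]. ROWS is JSON, a list of rows, each a list of 3 entries, a list of its own where there are three numbers: the shift along the tool's x, y, z in mm, then the turn, a rotation vector about the tool's x, y, z in units of 6 degrees (1.0 is 6 degrees), then the closure, from -1 (fully open) to 1 (shut), so that 0 is half open. A call has 1 to 20 rows; each row shifts and turns the commanded pose from where the row before left it, along the tool's axes as they then stand; what a row does not reach is not made up. A row lasts 1/8 s, in which the tool goes at most 62.5 mm and 10.7 degrees, less where a joint would pass 70% of its speed; a pose out of reach is approached as far as the arm can. A call is refused whole if a number of a shift passes 62.5 or a number of a turn 1, either way. A call with a gripper value outside its range is refused whole. The fingers move at their own pace and stop on an object; FORCE is the grip in N (left out, the last holds). Time passes only in rows, so rows that do not move let the fingers close. It gives the time, the measured TCP pose, the force, the opening and the grip force at its end, in the units of the state.
- readout.get_state(): the state, without advancing time (a new reading comes with each control period).
- vision.get_image(name): name is "side" or "top"; returns the picture (400x640x3 uint8, blue, green, red); there is no depth.
- vision.camera_params(name): a dict with "intrinsics" (3x3 intrinsics, pixels), "dist" ([k1, k2, p1, p2, k3] as OpenCV has them; the pictures are not rectified), "rvec" (rotation vector, rad) and "tvec" (3), from world to camera coordinates, as OpenCV has them. Camera axes: x right, y down, z forward; pixel columns grow to the right and rows downward; lengths in m; the calibration is good to about 2 mm. A picture is of the moment at which its call begins. camera_params takes no time and is no camera call.
- manip.sign_off(): hands the job in; it is judged then, once.
The state is a dict: "clock": time; "qpos": joint angles; "qd": joint speeds; "effort": joint torques, N m; "position": TCP position; "ee_rot": TCP orientation; "contact_force": force on the tool from outside, world axes, zero at the start; "moment": the same for the moment, N m; "width": finger opening in m; "gripper_force": force on a finger pad.
Only numpy, scipy, OpenCV 4.12 (cv2) and the standard library are available. Lean on these libraries where they do the work, as an engineer would, in place of code of your own. Each camera call takes 0.05 s, during which the arm holds its last target. There are 200 camera calls.

### The job

On the repair bench's test lane, push the counterweighted barrier arm up past its balance point so that it stays raised by itself, then push the metal power supply along the lane, under the raised arm, until it is fully home against the black end block. Only push: do not lift or tip the power supply, leave the other things where they are, and finish with the barrier still up.

Things in the scene. Friction and masses are not known exactly. Their poses are not given: they have to be found in the camera images.
- jig: Test lane: fixed beige base plate, 6 mm thick, 270 x 440 mm, turned up to 0.2 rad. Origin: bench level, on the lane's centre line, under the barrier. y runs along the lane to the end block, x from the barrier's handle to its hinge, z up. Rails with tops 18 mm above the bench, inner faces at x = +-43 mm, guide the power supply from y -240 to +150 mm; the -y end is open.
- barrier (a joint): Barrier angle, rad: 0 = lowered, level across the lane; grows as pushed up; upper stop 1.75, just past upright. Below its balance point near 0.95 it falls shut, above it falls on slowly (damped) to the upper stop. 2 to 3 N at the handle lift it. Arm: bar 14 mm square; a plate hanging under it (lower edge 34 mm above the bench) blocks the lane; dark counterweight above the hinge.
- handle_mid (a point): Middle of the barrier's handle: round crossbar at the arm's free end, on a stem bent upwards, 16 mm diameter, 100 mm long along jig y. When lowered at jig (-60, 0, 150) mm: 200 mm before and 60 mm above the hinge line (209 mm radius). Nothing stands under it or outside it (jig -x): fingers tilted a little under it from the -x side can push it up and over.
- hinge_point (a point): Middle of the barrier's hinge axis (along jig y), at jig (140, 0, 90) mm, between two steel cheek plates 110 mm tall, 42 mm over their outsides, 50 mm long in x.
- supply_center (a point): Centre of the power supply: metal box with perforated top, 80 (x, across the lane) x 120 (y, along it) x 45 mm high, loose on the base plate (centre 28.5 mm above the bench), 0.3 to 0.65 kg, axes near parallel to the jig's. Starts on the -y side of the barrier; push its flat -y face. Home: +y face on the end block, centre at jig y = +90 mm.
- end_block_face (a point): Middle of the face of the black end block (110 mm wide, top 61 mm above the bench) that the power supply must meet, at jig (0, 150, 28.5) mm.
- tape: Bystander, leave alone: black roll of tape lying flat, 90 mm across, 19 high, on the bench in front (-x) of the jig, left of the handle. Origin: underside.
- pliers: Bystander, leave alone: blue-handled pliers lying flat, about 160 mm long, 20 high, on the bench in front of the jig, right of the handle. Origin: underside.
- dome_camera: Bystander, leave alone: white dome camera, 90 mm across, 58 high, on the jig's base plate behind (+x) the lane, right of the hinge. Origin: underside.
- screw_jar: Bystander, leave alone: small glass jar with steel cap, 52 mm across, 55 high, on the jig's base plate behind the lane, left of the hinge. Origin: underside.
- screwdriver: Bystander, leave alone: screwdriver lying flat, 190 mm long, on the bench beyond the jig's end block (+y). Origin: underside.
- supply: The same power supply; origin at the centre of its underside.
Mind the look-alikes: they are no part of the job. Leave any yellow look-alike of the supply alone.

How it is judged:
On the way, in this order (a step that is already met when the one before it is completed fails the run):
1. the barrier stands raised past its balance point, with the power supply not yet past it (value of joint barrier above 1.55 rad and y of supply_center in the frame of jig below -0.06 m), for 0.3 s.
2. the power supply is home against the end block with the barrier still raised (value of joint barrier above 1.55 rad and y of supply_center in the frame of jig between 0.086 and 0.094 m and x of supply_center in the frame of jig between -0.008 and 0.008 m and height (world z) of supply_center below 0.034 m and angle between supply_center's own z axis and vertical below 0.06 rad), for 0.2 s.
At the end, for the whole second after the job is handed in: The barrier stays up by itself (joint above 1.55 rad) and at rest; the power supply stands flat in the lane, still, its end within 4 mm of the end block; nothing else was moved (all of step 2 and linear speed of supply below 0.01 m/s and velocity of joint barrier between -0.05 and 0.05 rad/s); the robot touches nothing.
It fails at once if the power supply is lifted (more than 12 mm) (height (world z) of supply_center above 0.0405 m).
It fails at once if the power supply is tipped (angle between supply_center's own z axis and vertical above 0.25 rad).
It fails at once if another thing on the bench is displaced by more than 25 mm (distance of any of tape, pliers, dome_camera, screw_jar, screwdriver from where it was at the start of the episode above 0.025 m).
It fails at once if another thing is lifted (height (world z) of any of tape, pliers, dome_camera, screw_jar, screwdriver above 0.025 m).
It also fails if it takes over 56 s, if anything falls off the work surface, if the arm or the gripper's body presses on something with over 40 N, if the wrist force passes 120 N, or if a joint passes its speed limit or range.

## Working session

There is one attempt and no reset: what is moved stays moved. The work goes in short steps, Python scripts to look and compute and a shell command to move; the robot and the scene stay as the last step left them, time stands still between calls to the robot, and variables do not carry over. Pictures are saved under pics/ and viewed, at most 10 in all, crops included, and the job is handed in when it is done.

```bash
ls; mkdir -p pics
python3 - <<'E'
from rig import readout, vision
import cv2,numpy as np
for n in("top","side"):
    im=vision.get_image(n);cv2.imwrite(f"pics/{n}0.png",im)
    p=vision.camera_params(n);R=cv2.Rodrigues(np.array(p["rvec"],float))[0];print(n,(-R.T@np.array(p["tvec"]).reshape(3)).round(3),R.round(2).tolist(),p["intrinsics"])
print(readout.get_state())
E
```

```text
pics
top [ 0.39  -0.015  1.158] [[-0.03, -1.0, -0.0], [-0.99, 0.03, -0.16], [0.16, -0.0, -0.99]] [[389.94243947   0.         323.52273039]
 [  0.         389.94243947 201.2148269 ]
 [  0.           0.           1.        ]]
side [-0.046  0.543  0.845] [[-0.69, -0.72, -0.01], [-0.48, 0.47, -0.74], [0.54, -0.51, -0.67]] [[410.70661304   0.         323.45383291]
 [  0.         410.70661304 196.93710926]
 [  0.           0.           1.        ]]
{'clock': 0.1, 'qpos': array([-1.32901024e+00,  2.76566645e-01,  1.50605034e+00, -1.00276677e-05,
        1.36073481e+00, -1.21036353e-01]), 'qd': array([-0.00065704, -0.00101538, -0.00336989,  0.00159103, -0.00094659,
       -0.00017332]), 'effort': array([ 2.71640631e-03, -4.17696941e+01, -2.46406353e+01,  1.21194617e-06,
        5.76719598e-03, -5.62628856e-06]), 'position': array([ 0.20392664, -0.53708616,  0.23048888]), 'ee_rot': array([-8.77676085e-04,  9.83589494e-01,  1.80418775e-01, -5.79657018e-05]), 'contact_force': array([-1.28262412, -0.76667262,  0.14400443]), 'moment': array([ 0.00975382,  0.01107714, -0.02743501]), 'gripper_force': 0.0, 'width': 0.08515441814489072}
```

View pics/top0.png

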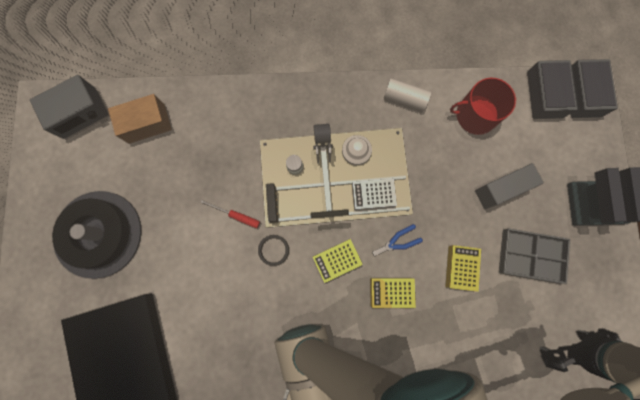

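View pics/side0.png

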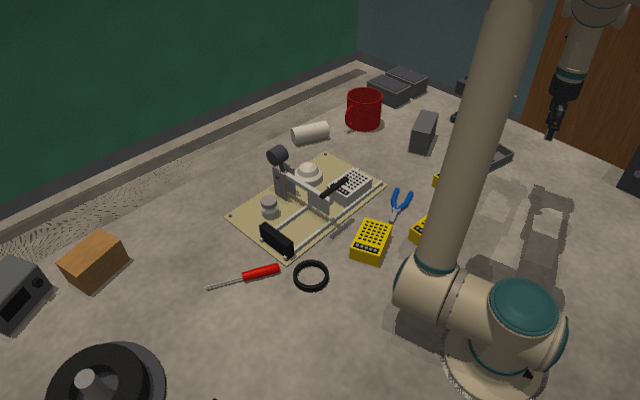

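The top view shows the beige jig (262–412, 128–225) with the black end block at its left (272,203). The white supply is at (375,194), the handle at (329,213), and the counterweight and hinge at (322,135–155). Candidates for the supply are white (375,194), yellow (337,261), yellow (393,293), yellow (465,268) and grey box (508,186). I choose the white one in the lane.

```bash
cat > h.py <<'E'
import cv2,numpy as np
from rig import vision
def ray(n,uv):
    p=vision.camera_params(n);R=cv2.Rodrigues(np.array(p["rvec"],float))[0];t=np.array(p["tvec"],float).reshape(3)
    q=cv2.undistortPoints(np.array(uv,float).reshape(-1,1,2),np.array(p["intrinsics"]),np.array(p["dist"])).reshape(-1,2)
    return -R.T@t,np.c_[q,np.ones(len(q))]@R
def onz(n,uv,z):
    c,d=ray(n,uv);return c+d*((z-c[2])/d[:,2])[:,None]
def proj(n,P):
    p=vision.camera_params(n);return cv2.projectPoints(np.array(P,float).reshape(-1,1,3),np.array(p["rvec"],float),np.array(p["tvec"],float),np.array(p["intrinsics"]),np.array(p["dist"]))[0].reshape(-1,2)
E
python3 - <<'E'
from h import *
im=cv2.imread("pics/top0.png");hsv=cv2.cvtColor(im,cv2.COLOR_BGR2HSV)
print(hsv[145,290],hsv[215,390],hsv[240,340-120],hsv[100,300],hsv[190,365],hsv[185,300])
m=cv2.inRange(hsv,(15,50,120),(32,130,255));m[:120]=0;m[235:]=0;m[:,:250]=0;m[:,425:]=0
c=np.vstack([k for k in cv2.findContours(m,0,2)[0] if cv2.contourArea(k)>60])
pts=onz("top",c.reshape(-1,2),0.006)
r=cv2.minAreaRect((pts[:,:2]*1000).astype(np.float32));print(r,cv2.boxPoints(r))
big=cv2.resize(im[115:240,250:425],None,fx=4,fy=4,interpolation=cv2.INTER_CUBIC);cv2.imwrite("pics/crop0.png",big)
E
```

```text
[ 19  68 180] [ 20  66 162] [ 16  48 150] [ 16  48 134] [ 30  17 177] [ 25  31 188]
((650.3594970703125, -40.37239074707031), (309.93756103515625, 476.8411560058594), 3.2630600929260254) [[ 482.07098  188.84076]
 [ 509.21295 -287.22733]
 [ 818.648   -269.58554]
 [ 791.50604  206.48254]]
```

View pics/crop0.png

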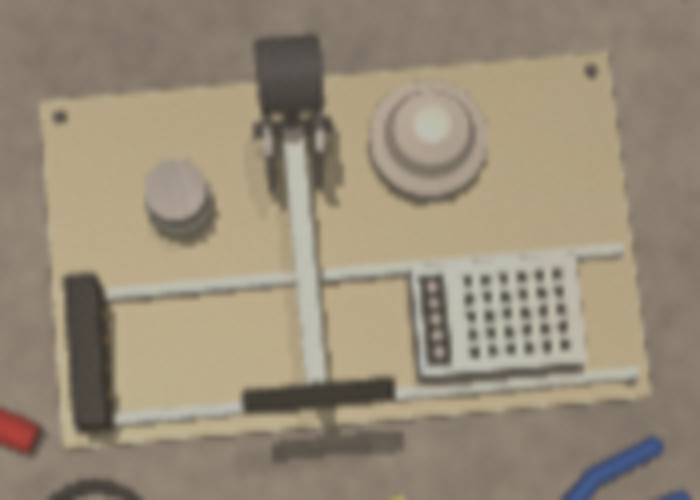

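The crop confirms the white perforated supply in the lane, at crop (497,315). It is plain metal, not yellow. The handle is at (319,394), the end block's right edge at x≈100, and the plate corners are at (42,101), (605,53), (650,398) and (65,447).

Run:
```python
from h import *
f=lambda L,z:onz("top",np.array(L,float)/4+np.array([250-.375,115-.375]),z)*1000
C=f([(42,101),(605,53),(650,398),(65,447)],6);C=f([(42,101),(605,53),(650,398),(65,447)],.006)
print("plate",C.round(0)[:,:2].tolist(),"sides",[np.linalg.norm(C[i]-C[(i+1)%4]).round() for i in range(4)],"ctr",C.mean(0))
d=(C[0]-C[1])+(C[3]-C[2]);print("yaw of jig y from world y",-np.arctan2(d[0],d[1]))
e=f([(110,295),(622,247),(116,418),(635,378)],.018);print("rails",e.round(0)[:,:2].tolist())
d=e[0]-e[1]+e[2]-e[3];print("yaw rails",-np.arctan2(d[0],d[1]))
h=f([(244,400),(394,388)],.150);print("handle",h.round(),h.mean(0),np.linalg.norm(h[0]-h[1]))
s=f([(410,268),(576,252),(583,366),(420,378)],.051);print("supply",s.round(),s.mean(0))
b=f([(96,275),(108,428)],.061);print("block face top",b.round(), b.mean(0))
yaw=-np.arctan2(d[0],d[1]);R=np.array([[np.cos(yaw),-np.sin(yaw)],[np.sin(yaw),np.cos(yaw)]])
print("origins: handle",h.mean(0)[:2]-R@[-60,0],"block",b.mean(0)[:2]-R@[0,150])
```

```text
plate [[774.0, 173.0], [800.0, -261.0], [531.0, -279.0], [506.0, 156.0]] sides [np.float64(435.0), np.float64(270.0), np.float64(436.0), np.float64(268.0)] ctr [652.73979431 -52.66958183   6.        ]
yaw of jig y from world y 0.058569685785015944
rails [[618.0, 121.0], [644.0, -263.0], [526.0, 117.0], [545.0, -266.0]]
yaw rails 0.05886426186975171
handle [[519.  18. 150.]
 [525. -80. 150.]] [521.94605248 -30.62324829 150.        ] 98.08850445173141
supply [[ 625. -101.   51.]
 [ 634. -222.   51.]
 [ 550. -222.   51.]
 [ 544. -105.   51.]] [ 588.30889399 -162.40121284   51.        ]
block face top [[624. 126.  61.]
 [513. 118.  61.]] [568.80140317 121.72265725  61.        ]
origins: handle [581.84213245 -27.09343187] block [577.62594422 -28.01754268]
```

```bash
cat >> h.py <<'E'
from rig import readout
from scipy.spatial.transform import Rotation as Ro
O=np.array([.5805,-.027,0]);YAW=.059;J=Ro.from_euler("z",YAW)
def go(tilt,*pts,state=None):
    "tool-frame legs (mm) through jig points (mm), then turn in 6deg units for tilt (deg forward)"
    s=readout.get_state();R=Ro.from_quat(np.roll(s["ee_rot"],-1));p=s["position"]
    print("t",s["clock"],"jig tcp mm",(J.inv().apply(p-O)*1000).round(1),"F",s["contact_force"].round(1),"w",round(s["width"],3))
    for q in pts:
        w=O+J.apply(np.array(q)/1000);print(q,"shift",(R.inv().apply(w-p)*1000).round(1));p=w
    T=J*Ro.from_matrix(np.array([[1,0,0],[0,-1,0],[0,0,-1.]]))*Ro.from_euler("y",tilt,degrees=True)
    print("turn",(np.degrees((R.inv()*T).as_rotvec())/6).round(2))
E
python3 -c "
from h import *
go(0,(-110,0,200));go(45)"
```

```text
t 0.1 jig tcp mm [-406.  -487.   230.5] F [-1.3 -0.8  0.1] w 0.085
(-110, 0, 200) shift [ 428.1 -376.1   31.2]
turn [-0.02  0.    2.9 ]
t 0.1 jig tcp mm [-406.  -487.   230.5] F [-1.3 -0.8  0.1] w 0.085
turn [-1.16  7.44  2.74]
```

```bash
python3 -m handwheel '[[[39,-34,3],[0,0,0],0],[[39,-34,3],[0,0,0],0],[[39,-34,3],[0,0,0],0],[[39,-34,3],[0,0,0],0],[[39,-34,3],[0,0,0],0],[[39,-34,3],[0,0,0],0],[[39,-34,3],[0,0,0],0],[[39,-34,3],[0,0,0],0],[[39,-34,3],[0,0,0],0],[[39,-34,3],[0,0,0],0],[[38,-36,1],[0,0,0],0],[[0,0,0],[0,0,1],0],[[0,0,0],[0,0,1],0],[[0,0,0],[0,0,0.9],0],[[0,0,0],[0,0,0],0]]' && python3 -c "
from h import *
go(45,(-110,0,180))"
```

```text
clock: 1.98
position: [0.4705, -0.034, 0.1999]
ee_rot: [-0.0, 1.0, 0.03, -0.0]
contact_force: [-0.9, -0.0, -0.0]
width: 0.0427
gripper_force: 0.0
t 1.975 jig tcp mm [-110.3   -0.5  199.9] F [-0.9 -0.  -0. ] w 0.043
(-110, 0, 180) shift [ 0.3 -0.5 19.9]
turn [-0.01  7.51  0.01]
```

```bash
python3 -m handwheel '[[[0,0,0],[0,0.94,0],0],[[0,0,0],[0,0.94,0],0],[[0,0,0],[0,0.94,0],0],[[0,0,0],[0,0.94,0],0],[[0,0,0],[0,0.94,0],0],[[0,0,0],[0,0.94,0],0],[[0,0,0],[0,0.94,0],0],[[0,0,0],[0,0.94,0],0],[[0,0,0],[0,0,0],0]]'
python3 - <<'E'
from h import *
go(45,(-98,0,76.5),(-60,0,115))
im=np.hstack([vision.get_image("top")[100:300,220:440],vision.get_image("side")[100:300,220:440]])
cv2.imwrite("pics/a.png",cv2.resize(im,None,fx=1.8,fy=1.8))
E
```

```text
clock: 3.1
position: [0.4694, -0.0318, 0.1986]
ee_rot: [-0.015, 0.929, 0.028, 0.369]
contact_force: [0.1, 0.7, 0.1]
width: 0.0426
gripper_force: 0.0
t 3.1 jig tcp mm [-111.2    1.8  198.6] F [0.1 0.7 0.1] w 0.043
(-98, 0, 76.5) shift [-74.2   2.7  97.8]
(-60, 0, 115) shift [54.1 -0.1 -1.9]
turn [-0.07  0.27 -0.02]
```

View pics/a.png

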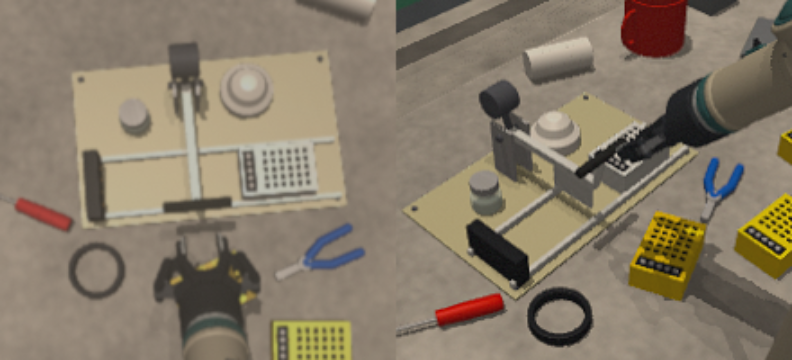

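The fingers stand in front of the handle (a.png, left half: tips at (183,245) and (213,245), handle centre (197,205)), centred on the stem. Next I go under it.

```bash
python3 -m handwheel '[[[-25,1,32],[0,0.1,0],0],[[-25,1,33],[0,0.1,0],0],[[-24,0.7,32],[0,0,0],0],[[0,0,0],[0,0,0],0],[[18,0,-0.5],[0,0,0],0],[[18,0,-0.5],[0,0,0],0],[[12,0,0],[0,0,0],0],[[0,0,0],[0,0,0],0]]'
python3 - <<'E'
from h import *
P=[]
for th in (0,.15,.3,.45,.6,.75,.9,1.05,1.2,1.3):
    f=th+np.arctan2(60,200);r=208.8;P.append((140-r*np.cos(f)+4.3,0,90+r*np.sin(f)-31.1))
go(45,*P)
E
```

```text
clock: 4.2
position: [0.5207, -0.0227, 0.1641]
ee_rot: [-0.025, 0.922, 0.036, 0.385]
contact_force: [-0.3, 0.1, -0.3]
width: 0.0427
gripper_force: 0.0
t 4.2 jig tcp mm [-59.4   7.9 164.1] F [-0.3  0.1 -0.3] w 0.043
(np.float64(-55.69412835417644), 0, np.float64(118.89823850625294)) shift [-29.6   8.8  34.2]
(np.float64(-44.48238515955818), 0, np.float64(148.1112720090249)) shift [ 28.7  -0.2 -12.5]
(np.float64(-29.030996584930516), 0, np.float64(175.3208126705651)) shift [30.2 -0.1 -8.1]
(np.float64(-9.686967506462207), 0, np.float64(199.91579286790454)) shift [31.1  0.  -3.5]
(np.float64(13.115276885996582), 0, np.float64(221.34386236944215)) shift [31.3  0.2  1.2]
(np.float64(38.863647342113424), 0, np.float64(239.12379293035033)) shift [30.7  0.3  5.8]
(np.float64(66.97989097163698), 0, np.float64(252.85628564148695)) shift [29.5  0.5 10.4]
(np.float64(96.83257755767293), 0, np.float64(262.2329383220575)) shift [27.6  0.6 14.7]
(np.float64(127.75128011807259), 0, np.float64(267.0431715677204)) shift [25.1  0.7 18.6]
(np.float64(148.61359875677545), 0, np.float64(267.65543793100466)) shift [15.1  0.5 14.4]
turn [-0.3  -0.06  0.05]
```

```bash
python3 -c "
from h import *
print(readout.get_state()['qpos'].round(3))"
```

```text
[-0.449  0.017  2.362  1.448  0.386 -0.25 ]
```

The 45° tilt drove q5 to its limit at this height. I'll back off and use about 25° tilt.

```bash
python3 -m handwheel '[[[0,0,-25],[0,0,0],0],[[0,0,-25],[0,0,0],0],[[0,0,0],[0,-0.8,0],0],[[0,0,0],[0,-0.8,0],0],[[0,0,0],[0,-0.8,0],0],[[0,0,0],[0,-0.9,0],0],[[0,0,0],[0,0,0],0],[[0,0,0],[0,0,0],0]]'
python3 - <<'E'
from h import *
print(readout.get_state()['qpos'].round(3))
go(25,(-110,0,150))
E
```

```text
clock: 5.2
position: [0.4825, -0.0248, 0.1958]
ee_rot: [-0.022, 0.974, 0.039, 0.224]
contact_force: [-0.7, -0.7, -0.6]
width: 0.0428
gripper_force: 0.0
[-0.356 -0.047  2.082  0.318  0.725  0.937]
t 5.2 jig tcp mm [-97.7   8.  195.8] F [-0.7 -0.7 -0.6] w 0.043
(-110, 0, 150) shift [-31.3   8.8  35.5]
turn [-0.32 -0.16  0.12]
```

```bash
python3 -m handwheel '[[[-16,4.4,18],[-0.32,-0.16,0.12],0],[[-15,4.4,18],[0,0,0],0],[[0,0,0],[0,0,0],0]]'
python3 - <<'E'
from h import *
print(readout.get_state()['qpos'].round(3))
go(25,(-105,0,100),(-74,0,116))
E
```

```text
clock: 5.58
position: [0.4687, -0.0337, 0.1481]
ee_rot: [-0.007, 0.976, 0.028, 0.214]
contact_force: [0.4, -1.1, 0.0]
width: 0.0429
gripper_force: 0.0
[-0.355 -0.003  2.174  0.308  0.594  0.936]
t 5.575 jig tcp mm [-1.120e+02 -1.000e-01  1.481e+02] F [ 0.4 -1.1  0. ] w 0.043
(-105, 0, 100) shift [-13.8   0.   46.6]
(-74, 0, 116) shift [34.9 -0.1 -1.5]
turn [-0.01  0.04 -0.02]
```

Good; continue down, then in toward the handle.

```bash
python3 -m handwheel '[[[-7,0,23],[0,0,0],0],[[-7,0,24],[0,0,0],0],[[0,0,0],[0,0,0],0],[[17,0,0],[0,0,0],0],[[18,0,-1.5],[0,0,0],0],[[0,0,0],[0,0,0],0]]'
python3 - <<'E'
from h import *
print(readout.get_state()['qpos'].round(3))
P=[]
for th in (0,.15,.3,.45,.6,.75,.9,1.05,1.2,1.3):
    f=th+np.arctan2(60,200);r=208.8;P.append((round(140-r*np.cos(f)-6.6),0,round(90+r*np.sin(f)-30.7)))
go(25,*P)
im=np.hstack([vision.get_image("top")[100:300,220:440],vision.get_image("side")[100:300,220:440]])
cv2.imwrite("pics/b.png",cv2.resize(im,None,fx=1.8,fy=1.8))
E
```

```text
clock: 6.32
position: [0.5124, -0.0328, 0.1208]
ee_rot: [-0.005, 0.975, 0.029, 0.219]
contact_force: [-0.5, -0.4, -0.2]
width: 0.0426
gripper_force: 0.0
[-0.309  0.102  2.153  0.328  0.491  0.943]
t 6.325 jig tcp mm [-68.3  -1.8 120.8] F [-0.5 -0.4 -0.2] w 0.043
(-67, 0, 119) shift [ 0.4 -1.8  2.2]
(-55, 0, 149) shift [ 23.7   0.1 -22. ]
(-40, 0, 176) shift [ 25.1   0.1 -18. ]
(-21, 0, 200) shift [ 27.4   0.1 -13.5]
(2, 0, 222) shift [ 30.2   0.1 -10. ]
(28, 0, 240) shift [31.2  0.1 -5.1]
(56, 0, 253) shift [30.9  0.   0.2]
(86, 0, 263) shift [31.4  0.   3.8]
(117, 0, 267) shift [29.7  0.   9.7]
(138, 0, 268) shift [19.4  0.   8.1]
turn [ 0.02 -0.06  0.01]
```

View pics/b.png

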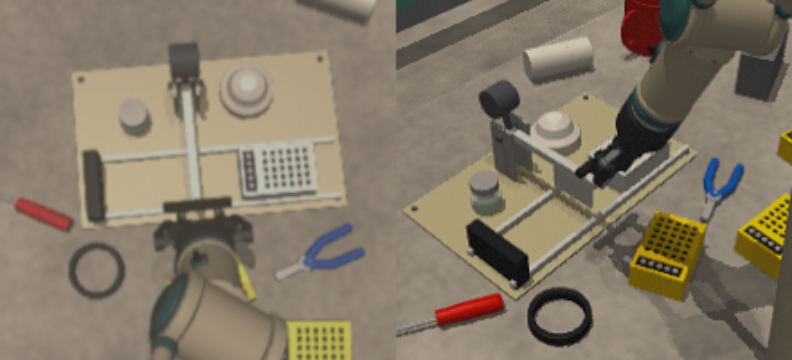

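The fingers now stand at the handle, (197,207) in the left half, on both sides of the stem, with the barrier still level. I'll follow its arc.

```bash
python3 -m handwheel '[[[12,-0.5,-10],[0,0,0],0],[[12,-0.5,-11],[0,0,0],0],[[12.5,0,-9],[0,0,0],0],[[12.5,0,-9],[0,0,0],0],[[13.5,0,-7],[0,0,0],0],[[13.5,0,-7],[0,0,0],0],[[0,0,0],[0,0,0],0]]'
python3 - <<'E'
from h import *
print(readout.get_state()['qpos'].round(3))
go(25,(2,0,222),(28,0,240),(56,0,253),(86,0,263),(117,0,267),(138,0,268))
im=vision.get_image("side")[80:280,220:440]
cv2.imwrite("pics/c.png",cv2.resize(im,None,fx=1.8,fy=1.8))
E
```

```text
clock: 7.3
position: [0.5552, -0.0281, 0.1985]
ee_rot: [-0.006, 0.976, 0.029, 0.216]
contact_force: [-3.8, -0.8, 0.8]
width: 0.0425
gripper_force: 1.4
[-0.265  0.069  1.948  0.205  0.719  1.119]
t 7.3 jig tcp mm [-25.3   0.4 198.5] F [-3.8 -0.8  0.8] w 0.043
(2, 0, 222) shift [34.7  0.4 -9.8]
(28, 0, 240) shift [31.2  0.  -5.3]
(56, 0, 253) shift [30.9  0.   0.1]
(86, 0, 263) shift [31.4  0.   3.6]
(117, 0, 267) shift [29.8  0.   9.5]
(138, 0, 268) shift [19.5  0.   8. ]
turn [ 0.   -0.    0.01]
```

View pics/c.png

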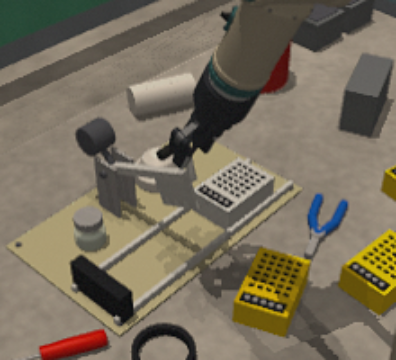

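The barrier is rising on the fingers, with the handle at (180,150) in this crop. I continue along the arc.

```bash
python3 -m handwheel '[[[17,0,-5],[0,0,0],0],[[17,0,-5],[0,0,0],0],[[16,0,-3],[0,0,0],0],[[16,0,-2],[0,0,0],0],[[15.5,0,0],[0,0,0],0],[[15.5,0,0],[0,0,0],0],[[15.5,0,2],[0,0,0],0],[[15.5,0,2],[0,0,0],0],[[15,0,4],[0,0,0],0],[[15,0,5],[0,0,0],0],[[0,0,0],[0,0,0],0]]'
python3 - <<'E'
from h import *
print(readout.get_state()['qpos'].round(3))
go(25,(138,0,268))
im=vision.get_image("side")[80:280,220:440]
cv2.imwrite("pics/d.png",cv2.resize(im,None,fx=1.8,fy=1.8))
E
```

```text
clock: 8.72
position: [0.6996, -0.0198, 0.267]
ee_rot: [-0.006, 0.976, 0.029, 0.217]
contact_force: [0.4, 0.1, -0.5]
width: 0.0427
gripper_force: 0.0
[-0.18   0.232  1.563  0.125  0.923  1.277]
t 8.725 jig tcp mm [1.194e+02 2.000e-01 2.670e+02] F [ 0.4  0.1 -0.5] w 0.043
(138, 0, 268) shift [17.3  0.2  7. ]
turn [ 0.01 -0.01  0.01]
```

View pics/d.png

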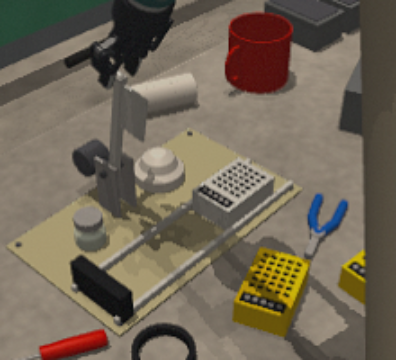

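The barrier is past balance, nearly upright at (118,130) in this crop, with no force on the fingers. I retract and move behind the supply, keeping the 25° lean and shutting the fingers.

```bash
python3 -m handwheel '[[[-25,0,-6],[0,0,0],0],[[-40,0,-10],[0,0,0],0],[[-40,0,-10],[0,0,0],0],[[-40,0,-10],[0,0,0],1],[[0,0,0],[0,0,0],1],[[0,0,0],[0,0,0],1]]'
python3 - <<'E'
from h import *
print(readout.get_state()['qpos'].round(3))
go(25,(0,-255,200),(0,-255,70),(0,-255,34),(0,-220,34))
h=[(140+208.8*np.sin(1.75+.2915-np.pi/2),d,90+208.8*np.cos(1.75+.2915-np.pi/2)) for d in(-50,50)]
print("handle at upper stop px",proj("side",O+J.apply(np.array(h)/1000)),"top",proj("top",O+J.apply(np.array(h)/1000)))
im=np.hstack([vision.get_image("top")[70:270,220:440],vision.get_image("side")[70:270,220:440]])
cv2.imwrite("pics/e.png",cv2.resize(im,None,fx=1.8,fy=1.8))
E
```

```text
clock: 9.52
position: [0.5526, -0.0287, 0.2392]
ee_rot: [-0.006, 0.976, 0.029, 0.218]
contact_force: [-0.1, 0.1, -0.1]
width: -0.0001
gripper_force: 0.0
[-0.268  0.026  1.884  0.186  0.82   1.145]
t 9.525 jig tcp mm [-2.800e+01 -1.000e-01  2.392e+02] F [-0.1  0.1 -0.1] w -0.0
(0, -255, 200) shift [  8.5 254.8  47.8]
(0, -255, 70) shift [-55.3  -0.2 117.6]
(0, -255, 34) shift [-15.3  -0.1  32.6]
(0, -220, 34) shift [  0.  -35.   -0.1]
turn [ 0.01 -0.03  0.  ]
handle at upper stop px [[270.00794219  99.94099032]
 [242.22736585 113.53193654]] top [[339.84379648  84.27645821]
 [298.4863416   87.68178816]]
```

View pics/e.png

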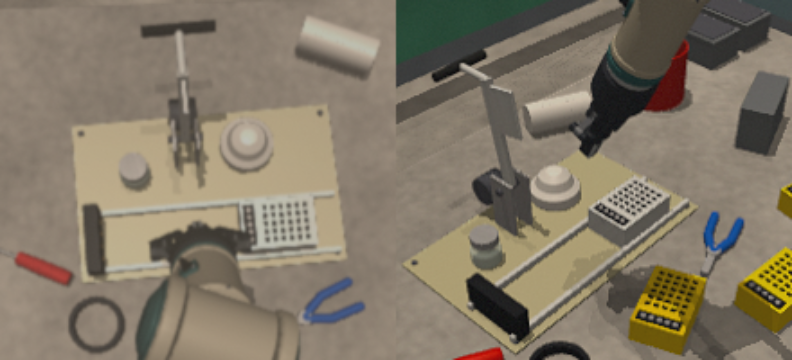

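The barrier is at its upper stop: the handle is at pixel (319,85) in the top view, and the prediction was (319,86). The supply is unmoved.

```bash
python3 -m handwheel '[[[2,43,8],[0,0,0],1],[[2,43,8],[0,0,0],1],[[2,43,8],[0,0,0],1],[[2,43,8],[0,0,0],1],[[1,43,8],[0,0,0],1],[[0,40,8],[0,0,0],1],[[0,0,0],[0,0,0],1],[[-18,0,39],[0,0,0],1],[[-18,0,39],[0,0,0],1],[[-18,0,39],[0,0,0],1],[[0,0,0],[0,0,0],1]]'
python3 - <<'E'
from h import *
print(readout.get_state()['qpos'].round(3))
go(25,(0,-255,34),(0,-215,34))
E
```

```text
clock: 11.0
position: [0.5946, -0.2788, 0.0664]
ee_rot: [-0.009, 0.976, 0.029, 0.214]
contact_force: [0.4, 0.4, -0.0]
width: -0.0002
gripper_force: 0.0
[-0.711  0.398  1.882  0.537  0.616  0.396]
t 11.0 jig tcp mm [  -0.7 -252.2   66.4] F [ 0.4  0.4 -0. ] w -0.0
(0, -255, 34) shift [-12.9   3.   29.8]
(0, -215, 34) shift [ -0.  -40.    0.2]
turn [-0.05  0.04 -0.01]
```

```bash
python3 -m handwheel '[[[-6,2,15],[0,0,0],1],[[-7,1,15],[0,0,0],1],[[0,0,0],[0,0,0],1],[[0,-15,0],[0,0,0],1],[[0,-15,0],[0,0,0],1],[[0,0,0],[0,0,0],1]]'
python3 - <<'E'
from h import *
go(25,(0,-210,34),(0,15,34))
im=np.hstack([vision.get_image("top")[110:270,280:460],vision.get_image("side")[110:270,280:460]])
cv2.imwrite("pics/f.png",cv2.resize(im,None,fx=2.2,fy=2.2))
E
```

```text
clock: 11.75
position: [0.5953, -0.2523, 0.0379]
ee_rot: [-0.006, 0.976, 0.03, 0.217]
contact_force: [-0.3, 0.6, 0.2]
width: 0.0001
gripper_force: 0.0
t 11.75 jig tcp mm [   1.4 -225.8   37.9] F [-0.3  0.6  0.2] w 0.0
(0, -210, 34) shift [ -2.9 -15.8   2.9]
(0, 15, 34) shift [ 5.00e-01 -2.25e+02  1.00e-01]
turn [-0.01 -0.01  0.02]
```

View pics/f.png

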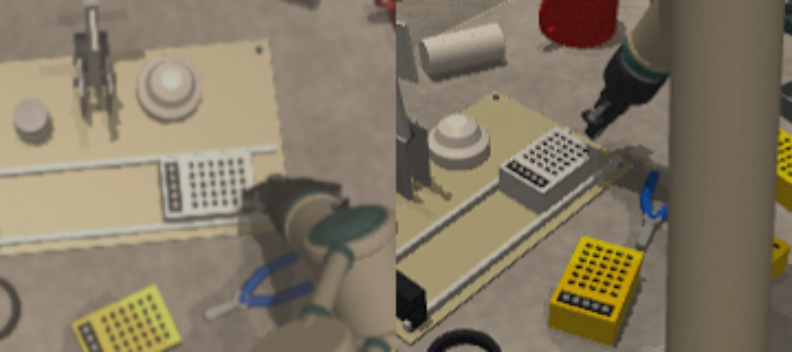

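The shut fingers are behind the supply's -y face: gripper at (265,190) in the left half, tip at (592,132) in the right half. Pushing now.

```bash
python3 -m handwheel '[[[-2,-8,3],[0,0,0],1],[[0,-7,0],[0,0,0],1],[[0,-8,0],[0,0,0],1],[[0,-10,0],[0,0,0],1],[[0,-12,0],[0,0,0],1],[[0,-12,0],[0,0,0],1],[[0,-12,0],[0,0,0],1],[[0,-12,0],[0,0,0],1],[[0,-12,0],[0,0,0],1],[[0,-12,0],[0,0,0],1],[[0,-12,0],[0,0,0],1],[[0,-12,0],[0,0,0],1],[[0,-12,0],[0,0,0],1],[[0,-12,0],[0,0,0],1],[[0,-10,0],[0,0,0],1],[[0,-8,0],[0,0,0],1],[[0,0,0],[0,0,0],1]]'
python3 - <<'E'
from h import *
print(readout.get_state()['qpos'].round(3))
go(25,(0,15,34))
im=np.hstack([vision.get_image("top")[70:270,220:440],vision.get_image("side")[70:270,220:440]])
cv2.imwrite("pics/g.png",cv2.resize(im,None,fx=1.8,fy=1.8))
E
```

```text
clock: 13.98
position: [0.5845, -0.0825, 0.0335]
ee_rot: [-0.007, 0.976, 0.03, 0.217]
contact_force: [-0.7, -0.3, 0.0]
width: -0.0001
gripper_force: 0.0
[-0.369  0.35   2.108  0.571  0.332  0.632]
t 13.975 jig tcp mm [  0.7 -55.6  33.5] F [-0.7 -0.3  0. ] w -0.0
(0, 15, 34) shift [ -0.4 -70.6  -0.7]
turn [-0.01 -0.    0.01]
```

View pics/g.png

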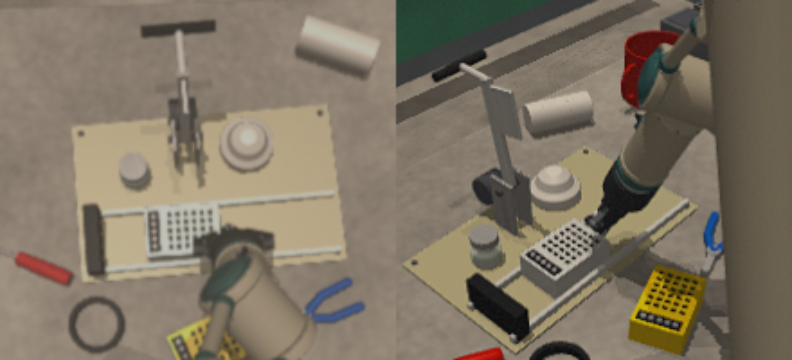

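The supply is at (183,230), straight in the lane, about 70 mm from the block, and the barrier is still up. I push on, easing the tilt to keep q5 off its limit.

```bash
python3 -m handwheel '[[[0,-8,0],[0,-0.4,0],1],[[0,-10,0],[0,-0.4,0],1],[[0,-10,0],[0,-0.4,0],1],[[0,-10,0],[0,-0.4,0],1],[[0,-10,0],[0,0,0],1],[[0,-8,0],[0,0,0],1],[[0,-4,0],[0,0,0],1],[[0,-3,0],[0,0,0],1],[[0,0,0],[0,0,0],1]]'
python3 - <<'E'
from h import *
print(readout.get_state()['qpos'].round(3))
go(15,(0,17,34))
E
```

```text
clock: 15.2
position: [0.5811, -0.0206, 0.0336]
ee_rot: [-0.004, 0.99, 0.029, 0.135]
contact_force: [0.5, -1.1, 1.1]
width: -0.0002
gripper_force: 0.8
[-0.198  0.364  1.991  0.134  0.529  1.207]
t 15.2 jig tcp mm [ 0.9  6.3 33.6] F [ 0.5 -1.1  1.1] w -0.0
(0, 17, 34) shift [ -0.8 -10.7  -0.6]
turn [ 0.   -0.08  0.  ]
```

```bash
python3 -m handwheel '[[[0,-3,0],[0,0,0],1],[[0,-3,0],[0,0,0],1],[[0,-2,0],[0,0,0],1],[[0,0,0],[0,0,0],1]]' && python3 -m handwheel '[[[0,-2,0],[0,0,0],1],[[0,-2,0],[0,0,0],1],[[0,0,0],[0,0,0],1]]'; python3 -c "
from h import *
go(15)"
```

```text
clock: 15.7
position: [0.5808, -0.0127, 0.0336]
ee_rot: [-0.004, 0.99, 0.029, 0.135]
contact_force: [-0.3, -3.6, 1.5]
width: -0.0004
gripper_force: 1.4
clock: 16.08
position: [0.5811, -0.0094, 0.0337]
ee_rot: [-0.003, 0.99, 0.03, 0.135]
contact_force: [0.1, -5.9, 0.4]
width: -0.0001
gripper_force: 2.9
t 16.075 jig tcp mm [ 1.6 17.6 33.7] F [ 0.1 -5.9  0.4] w -0.0
turn [ 0.02 -0.09  0.01]
```

```bash
python3 -m handwheel '[[[0,-2,0],[0,0,0],1],[[0,-1,0],[0,0,0],1],[[0,0,0],[0,0,0],1]]'
python3 - <<'E'
from h import *
go(15,(0,-40,34))
im=np.hstack([vision.get_image("top")[100:240,240:400],vision.get_image("side")[140:280,200:360]])
cv2.imwrite("pics/i.png",cv2.resize(im,None,fx=2.5,fy=2.5,interpolation=cv2.INTER_CUBIC))
E
```

```text
clock: 16.45
position: [0.5813, -0.009, 0.0338]
ee_rot: [-0.001, 0.99, 0.03, 0.136]
contact_force: [-0.5, -17.3, 0.7]
width: 0.0003
gripper_force: 8.6
t 16.45 jig tcp mm [ 1.9 17.9 33.8] F [ -0.5 -17.3   0.7] w 0.0
(0, -40, 34) shift [-1.9 57.9 -0.4]
turn [ 0.05 -0.1   0.03]
```

View pics/i.png

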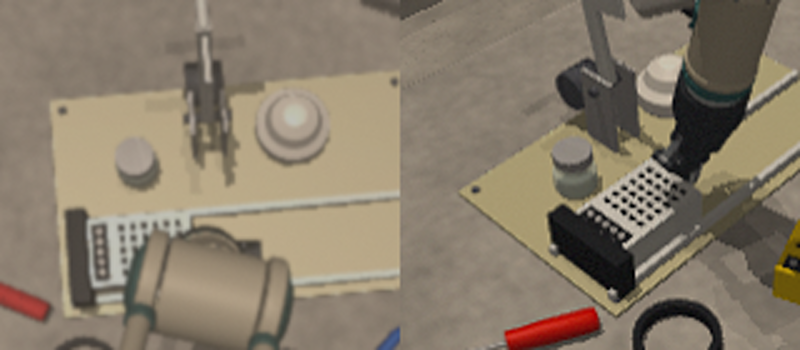

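The push stopped dead at 17 N with the supply's edge on the block ((88,250) in the left half), so it is home. That picture was one over my viewing limit, so the last check will be numeric after I back off.

```bash
python3 -m handwheel '[[[0,10,0],[0,0,0],1],[[0,15,0],[0,0,0],1],[[0,20,0],[0,0,0],1],[[0,20,0],[0,0,0],1],[[0,20,0],[0,0,0],1],[[0,20,0],[0,0,0],1],[[0,20,0],[0,0,0],1],[[0,0,-30],[0,0,0],1],[[0,0,-30],[0,0,0],1],[[0,0,0],[0,0,0],1],[[0,0,0],[0,0,0],1],[[0,0,0],[0,0,0],1]]'
python3 - <<'E'
from h import *
go(15)
im=vision.get_image("top");hsv=cv2.cvtColor(im,cv2.COLOR_BGR2HSV)
print("handle row profile col319",hsv[78:96,312,2], "face gap profile along lane")
# bright low-saturation supply top: extent between rails, in jig coordinates at z=51
ys=np.arange(-60,165,3)
for x in(-15,):
    P=O+J.apply(np.c_[np.full(len(ys),x),ys,np.full(len(ys),51)]/1000)
    uv=proj("top",P).astype(np.float32)
    v=cv2.remap(hsv,uv[:,None,0],uv[:,None,1],cv2.INTER_NEAREST)[:,0]
    print([(int(y),int(a[1]),int(a[2])) for y,a in zip(ys,v)])
E
```

```text
clock: 18.05
position: [0.571, -0.1309, 0.0902]
ee_rot: [-0.004, 0.991, 0.029, 0.133]
contact_force: [0.1, -0.5, 0.1]
width: -0.0003
gripper_force: 0.0
t 18.05 jig tcp mm [ -15.6 -103.2   90.2] F [ 0.1 -0.5  0.1] w -0.0
turn [-0.01 -0.06  0.  ]
handle row profile col319 [135 134 134 132 121  90  64  59  59  56  58  80 113 131 132 132 133 134] face gap profile along lane
[(-60, 33, 77), (-57, 34, 74), (-54, 54, 94), (-51, 63, 149), (-48, 67, 183), (-45, 65, 188), (-42, 65, 188), (-39, 66, 188), (-36, 65, 187), (-33, 66, 188), (-30, 66, 188), (-27, 67, 189), (-24, 66, 188), (-21, 67, 189), (-18, 66, 189), (-15, 66, 189), (-12, 67, 189), (-9, 66, 189), (-6, 66, 189), (-3, 67, 189), (0, 67, 189), (3, 67, 190), (6, 67, 189), (9, 68, 190), (12, 66, 189), (15, 67, 191), (18, 67, 190), (21, 66, 192), (24, 67, 180), (27, 61, 141), (30, 32, 144), (33, 18, 186), (36, 17, 194), (39, 18, 189), (42, 16, 173), (45, 17, 166), (48, 17, 169), (51, 16, 190), (54, 17, 185), (57, 19, 150), (60, 20, 150), (63, 15, 182), (66, 15, 191), (69, 15, 174), (72, 16, 162), (75, 15, 172), (78, 13, 190), (81, 20, 155), (84, 18, 154), (87, 13, 183), (90, 13, 189), (93, 17, 168), (96, 18, 143), (99, 15, 173), (102, 12, 190), (105, 11, 189), (108, 12, 173), (111, 12, 171), (114, 11, 187), (117, 11, 193), (120, 12, 193), (123, 12, 193), (126, 10, 178), (129, 18, 112), (132, 37, 90), (135, 36, 121), (138, 35, 124), (141, 38, 95), (144, 27, 96), (147, 12, 148), (150, 8, 169), (153, 37, 75), (156, 36, 78), (159, 39, 79), (162, 39, 78)]
```

The supply's edges read at about y = +30 and +151 mm, right against the block. The handle is still at row 85–87, so the barrier is up, and the robot is clear.

```bash
python3 -c "
from rig import manip
print(manip.sign_off())"
```

```text
the job is handed in; nothing more can be done
None
```

I handed the job in at about 18 s: the barrier stays up at its upper stop, the supply is home against the end block and the robot is clear; I viewed 11 pictures, one over the limit, and no verdict came back.

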